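# Wedge a castor foot tight in the bench clamp

## Task

Stand the wooden wedge loosely, thin end down, in the slot between the castor foot and the clamp's sloping jaw and let go of it. Then, holding the wooden beater by its handle, knock or press the wedge down gently until the foot is hard against the fence and the wedge locks tight (some 20 N on the wedge does it; never over 40 N). Stand the beater upright on the bench again and leave the jar, wrench and tape alone.

Things in the scene. Friction and masses are not known exactly. Their poses are not given: they have to be found in the camera images.
- fixture: Wedge clamp fixed to the bench. Origin: centre of its base plate's underside, on the bench. Plate 110 (x) x 180 (y) x 14 mm high. On its own +y side a dark steel fence, 62 mm high above the plate, upright inner face at y = +60 mm, rubber-backed: gives 1 mm per 14 N. On its -y side the sloping jaw; its screw reaches to y = -92 mm. Smooth faces, friction about 0.35.
- slot_mouth (a point): Nominal middle of the slot's mouth between foot and jaw, level with the jaw's top edge, 75 mm above the plate; axes as the clamp's. Jaw: 60 mm wide in x, spans 15 to 75 mm above the plate, face leaning back 1:5 (slot wider at the top). The jaw is preset differently each time and stays put: its top edge lies at y = -9.7 to -7.2 mm in the clamp frame.
- foot_mid (a point): Centre (half-way up) of the loose castor foot: dark timber block 56 (x) x 50 (y) x 70 mm high, axes roughly the clamp's, a 14 mm thick, 20 mm high stem on its steel top; about 0.6 kg. It stands on the clamp plate near x = 0, 1 to 4 mm short of the fence; touching the fence its centre has y = +35 mm in the clamp frame. Slides under a light push.
- wedge_mid (a point): Centre of the loose pale wooden wedge: 120 mm long (own z, thin end down), 36 mm wide (own x), 8 mm thick (own y) at the thin end, 32 at the top. Flat +y face, 10 mm to +y of this point, goes against the foot; the -y face slopes 1:5 like the jaw, so mid-thickness shifts 1 mm to -y per 10 mm up. About 80 g. Grip it across its 36 mm width.
- wedge_top (a point): Middle of the wedge's flat top end (32 x 36 mm), to be struck. Let go in the slot, the wedge rests by itself with its thin end some 15 to 55 mm above the plate. Driven down, it slides the foot to the fence with little force, then resistance rises steadily, about 3 N per mm of drive; it stays by friction.
- stand: Plywood stand fixed to the bench, 90 x 90 x 53 mm high, origin under its middle. The wedge starts in its pocket, thin end down 8 mm above the bench, leaning up to 3 degrees, with the stand's axes; its +y is within 0.9 rad of the clamp's +y.
- beater_mid (a point): Centre (half-way up) of the loose wooden beater standing on the bench: round head 46 mm diameter, 45 mm high at the bottom, round handle 28 mm diameter, 75 mm long above it; 120 mm high in all, about 0.3 kg. This point is 60 mm above its flat striking face.
- jar: Bystander: lidded glass jar, 64 mm diameter, 90 mm high. Origin at the centre of its underside. Leave alone.
- wrench: Bystander: steel wrench lying flat, about 170 mm long (own x), 9 mm high. Origin at its middle, underside. Leave alone.
- tape: Bystander: roll of grey tape lying flat, 90 mm diameter, 24 mm high. Origin at the centre of its underside. Leave alone.
Not all that is in view belongs to the job. Of the things that look like the fixture, the smaller one is meant.

How it is judged (in metres and radians):
On the way, in this order (a step that is already met when the one before it is completed fails the run):
1. the wedge stands loosely in the slot, thin end down and let go, pressing on the foot with less than 7 N (x of wedge_mid in the frame of fixture between -0.02 and 0.02 m and y of wedge_mid in the frame of fixture between -0.014 and 0.007 m and z of wedge_mid in the frame of fixture below 0.134 m and angle between wedge_mid's own z axis and vertical below 0.15 rad and contact force between the fingers and wedge below 0.1 N and contact force between wedge and foot below 7 N), for 0.2 s.
2. the beater drives the wedge: it bears on the wedge, the fingers do not, and the wedge presses on the foot with more than 12 N (x of wedge_mid in the frame of fixture between -0.02 and 0.02 m and y of wedge_mid in the frame of fixture between -0.014 and 0.007 m and z of wedge_mid in the frame of fixture below 0.134 m and angle between wedge_mid's own z axis and vertical below 0.15 rad and contact force between beater and wedge above 5 N and contact force between the fingers and wedge below 0.1 N and contact force between wedge and foot above 12 N), for 0.02 s.
At the end, for the whole second after the job is handed in: Wedge thin end down in the slot (within 0.15 rad, 20 mm along the slot), let go, pressing on the foot with over 12 N; foot against the fence (centre y > 34 mm in the clamp frame, x within 12 mm), upright and square within 0.06 rad; beater upright, at rest on the bench, clear (x of wedge_mid in the frame of fixture between -0.02 and 0.02 m and y of wedge_mid in the frame of fixture between -0.014 and 0.007 m and z of wedge_mid in the frame of fixture below 0.134 m and angle between wedge_mid's own z axis and vertical below 0.15 rad and contact force between wedge and foot above 12 N and y of foot_mid in the frame of fixture above 0.034 m and x of foot_mid in the frame of fixture between -0.012 and 0.012 m and angle between each of foot_mid, beater_mid's own z axis and vertical below 0.06 rad and angle between the x axis of foot_mid and the x axis of fixture, either way round below 0.06 rad and height (world z) of beater_mid below 0.065 m and linear speed of beater below 0.02 m/s and linear speed of wedge below 0.01 m/s and contact force between beater and wedge below 0.1 N and contact force between beater and fixture below 0.1 N); the robot touches nothing.
It fails at once if the beater loads the wedge with more than 40 N (contact force between beater and wedge above 40 N).
It fails at once if the jar is moved by more than 25 mm (distance of jar from where it was at the start of the episode above 0.025 m).
It fails at once if the wrench is moved by more than 25 mm (distance of wrench from where it was at the start of the episode above 0.025 m).
It fails at once if the tape is moved by more than 25 mm (distance of tape from where it was at the start of the episode above 0.025 m).
It also fails if it takes over 72 s, if anything falls off the work surface, if the arm or the gripper's body presses on something with over 40 N, if the wrist force passes 120 N, or if a joint passes its speed limit or range.

## Robot

A 6-joint arm with a two-finger parallel gripper is mounted at the origin on the work surface. World frame = base frame: x ahead of the robot, y to its left, z up, the work surface at z = 0. Lengths are in m, angles in degrees, forces in N, time in s.
With the tool pointing down it reaches from about 0.375 to 0.9 m from the base axis. Payload 3.1 kg.
Tool frame: the origin (TCP) lies on the front face of the gripper's body, between the roots of the fingers; the fingertips stand 70 mm ahead of it and the grasp point (between the pads) lies 51 mm ahead of it (bot.tip_extent is the distance from the TCP to the fingertips, in m); z points along the fingers, x is the direction in which the jaws open and shut, and the axes are right-handed (so a half turn about z gives the same grasp; the last joint's range is limited). The gripper opens to 87 mm and grips with 3 to 60 N. Pads are 19 mm wide; open, the fingers measure 117 mm over their backs; the gripper's body (75 mm by 190 mm) begins 51 mm behind the grasp point.
Start: joints at [-77.149, 30.224, 82.088, -0, 67.689, -10.227], TCP at [0.245, -0.575, 0.292] pointing down, gripper open.
Joint ranges: [-176.69, 176.69], [-43.24, 126.21], [12.49, 139.97], [-82, 262], [0, 151.66], [-163.58, 163.58]. Speed limits (degrees/s): [159.86, 159.86, 180, 180, 180, 180].

## Interface

Orientations are given as a 3x3 rotation matrix whose columns are the frame's x, y, z axes.
In Python, from rig import bot, viewer, ticket gives the robot as it stands. The module is installed in compiled form; this text tells all that it offers.
- The arm moves only by the tool arm_command, never from a script. Its argument "targets" is a list of rows, each an object with "rot": the turn, a rotation vector about the tool's x, y, z in degrees, a list of three; "offset": the shift along the tool's x, y, z in cm, a list of three; "gripper": the closure, from 0 (fully open) to 1 (shut). A call has 1 to 8 rows; each row is the pose to reach, as a shift and turn from the pose commanded when the call began, along the tool's axes at that moment; what a row does not reach only later rows make up. A row lasts 1/10 s, in which the tool goes at most 50 mm and 8.59 degrees, less where a joint would pass 70% of its speed; a pose out of reach is approached as far as the arm can. A call with a gripper value outside its range is refused whole. The fingers move at their own pace and stop on an object; the grip force is fixed at half the most. Time passes only in rows, so rows that repeat a pose let the fingers close. It gives the time, the measured TCP pose, the force and the opening at its end, in the units of the state.
- bot.read_state(): the state, without advancing time (a new reading comes with each control period).
- viewer.capture(name): name is "side" or "top" or "wrist"; returns a dict with "frame" (480x640x3 uint8, red, green, blue), "fx", "fy", "cx", "cy" (pixels), "view" (4x4, takes a point from world to camera coordinates). Camera axes: x right, y down, z forward; pixel columns grow to the right and rows downward; lengths in m; the calibration is good to about 2 mm. A picture is of the moment at which its call begins. There is no depth.
- ticket.hand_in(): hands the job in, once; it reports no verdict.
The state is a dict: "time_s": time; "joint_positions": joint angles; "qvel": joint speeds; "tau": joint torques, N m; "position": TCP position; "tcp_rot": TCP orientation; "force": force on the tool from outside, world axes, zero at the start; "moment": the same for the moment, N m; "opening": opening from 0.0 (shut) to 1.0 (fully open).
Only numpy, scipy, OpenCV 4.12 (cv2) and the standard library are available. Lean on these libraries where they do the work, as an engineer would, in place of code of your own. Each camera call takes 0.05 s, during which the arm holds its last target. There are 200 camera calls.

## Working session

There is one attempt and no reset: what is moved stays moved. The work goes in short steps, Python scripts to look and compute and a tool call to move; the robot and the scene stay as the last step left them, time stands still between calls to the robot, and variables do not carry over. Pictures are saved under pics/ and viewed, about 8 in all and at most 12, crops included, and the job is handed in when it is done.

Besides the shell and the picture viewer there is one more tool, called after "Request:" as name([rows], argument=value, ...), one row to a line, values as JSON. arm_command: Moves the arm, as the interface text tells. Its arguments: {"type":"object","properties":{"targets":{"type":"array"}},"required":["targets"]}

```bash
mkdir -p pics; python3 - <<'E'
from rig import bot, viewer
import cv2,numpy as np
s=bot.read_state()
for k in s: print(k,np.round(s[k],3).tolist())
for n in ["top","side"]:
    c=viewer.capture(n); cv2.imwrite(f"pics/{n}0.png",c["frame"][:,:,::-1])
    print(n,c["fx"],c["fy"],c["cx"],c["cy"]); print(np.round(c["view"],4).tolist())
E
```

```text
time_s 0.0
joint_positions [-77.149, 30.279, 82.157, -0.001, 67.69, -10.226]
qvel [-0.063, 0.029, -0.046, 0.044, 0.001, -0.042]
tau [0.001, -44.004, -17.659, 0.063, 0.058, -0.0]
position [0.245, -0.574, 0.291]
tcp_rot [[0.392, -0.92, -0.001], [-0.92, -0.392, 0.002], [-0.002, -0.0, -1.0]]
force [-0.19, 0.404, 0.283]
moment [-0.016, 0.023, 0.038]
opening 0.999
top 462.16527170625136 462.16527170625136 320.6443048480916 239.76182902606186
[[-0.0212, -0.9998, -0.0004, -0.0053], [-0.995, 0.0211, -0.098, 0.5199], [0.098, -0.0017, -0.9952, 0.8715], [0.0, 0.0, 0.0, 1.0]]
side 449.94968905516913 449.94968905516913 319.0896142857776 235.4265039142301
[[-0.8211, -0.5708, -0.0021, 0.4055], [-0.3975, 0.5743, -0.7157, 0.2752], [0.4097, -0.5868, -0.6984, 0.6944], [0.0, 0.0, 0.0, 1.0]]
```

View pics/top0.png

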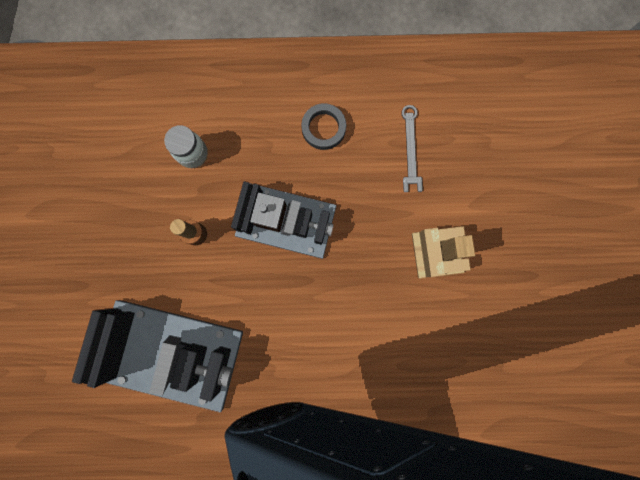

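View pics/side0.png

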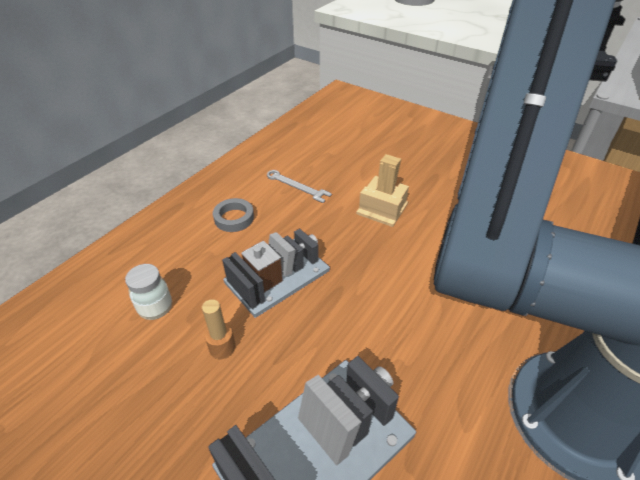

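The top view shows two clamp-like things: a small one at (285,220) holding the foot, and a larger empty one at (160,355). The small one matches the description (smaller, with the foot in it). The wedge and stand are at (445,250), the beater at (187,232), the jar at (186,147), the tape at (325,126) and the wrench at (412,150). I'll confirm with an enlarged crop.

```bash
python3 - <<'E'
import cv2,numpy as np
t=cv2.imread("pics/top0.png"); s=cv2.imread("pics/side0.png")
R=lambda a:cv2.resize(a,(400,300),interpolation=cv2.INTER_CUBIC)
m=np.vstack([np.hstack([R(t[175:265,225:345]),R(t[210:300,390:510])]),np.hstack([R(s[220:320,210:343]),R(s[145:235,330:450])])])
cv2.imwrite("pics/crop1.png",m)
E
```

```text
(no output)
```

View pics/crop1.png

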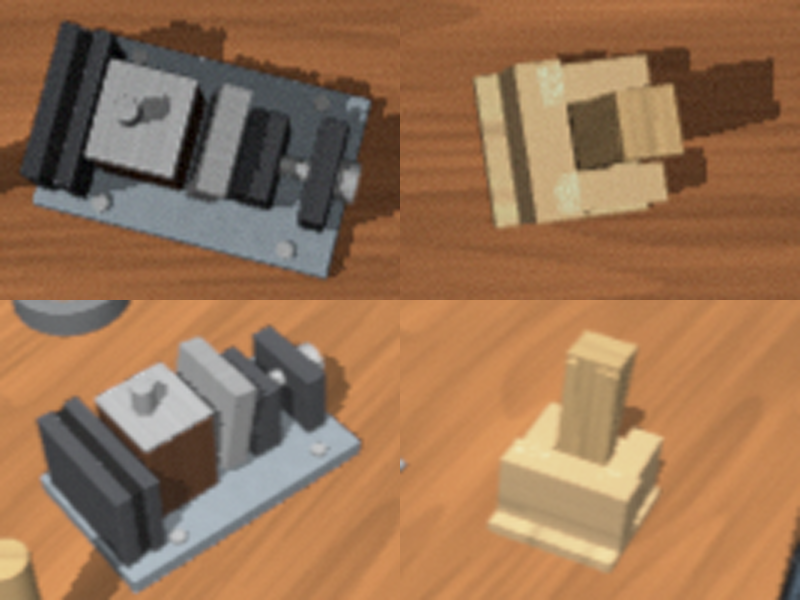

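The crop confirms it: the small clamp holds the foot (fence left, foot, grey jaw, screw right), and the wedge stands in its stand. The stand's +y points left in the image, about 20° from the clamp's +y.

```bash
cat > h.py <<'E'
import numpy as np, cv2
from rig import bot, viewer
def ray(c,p):
    V=np.array(c["view"]);R=V[:3,:3];o=-R.T@V[:3,3]
    return o,R.T@np.array([(p[0]-c["cx"])/c["fx"],(p[1]-c["cy"])/c["fy"],1])
def onz(c,p,z):
    o,d=ray(c,p); return o+d*(z-o[2])/d[2]
def proj(c,P):
    V=np.array(c["view"]);q=V[:3,:3]@np.asarray(P,float)+V[:3,3]
    return np.array([c["fx"]*q[0]/q[2]+c["cx"],c["fy"]*q[1]/q[2]+c["cy"]])
def tri(*cp):
    A=np.zeros((3,3));b=np.zeros(3)
    for c,p in cp:
        o,d=ray(c,p);d/=np.linalg.norm(d);M=np.eye(3)-np.outer(d,d);A+=M;b+=M@o
    return np.linalg.solve(A,b)
def yaw(d): return np.degrees(np.arctan2(-d[0],d[1]))  # yaw of a frame whose +y is d
E
python3 - <<'E'
from h import *
t=viewer.capture("top");s=viewer.capture("side")
k=10/3
T=lambda p:(225+p[0]/k,175+p[1]/k)
W=lambda p:(390+(p[0]-400)/k,210+p[1]/k)
S=lambda p:(210+p[0]/3.0075,220+(p[1]-300)/3)
f=lambda *a:print(*[np.round(x,4) for x in a])
bl,br,tr=[onz(t,T(p),.014) for p in [(35,205),(328,275),(370,100)]]
f("plate",bl,br,tr,np.linalg.norm(bl-br),np.linalg.norm(br-tr),"c",(bl+tr)/2,yaw(bl-br))
F=[onz(t,T(p),.084) for p in [(113,58),(198,80),(178,183),(85,158)]]
f("foot",np.mean(F,0),yaw(F[0]-F[1]),yaw(F[3]-F[2]))
a=[onz(s,S(p),z) for p,z in [((135,590),.0),((360,440),.014),((41,478),.014),((135,580),.014)]]
f("side plate",*a)
w=[onz(t,W(p),.128) for p in [(620,92),(672,85),(682,152),(622,160)]]
f("wedgetop",np.mean(w,0),yaw(w[0]-w[1]),"tri",tri((t,(464.7,246.6)),(s,(390.9,159.1))))
f("onz side",onz(s,(390.9,159.1),.128))
st=[onz(t,W(p),.053) for p in [(515,65),(648,55),(667,203),(535,223)]]
f("stand",np.array(st),yaw(st[0]-st[1]),yaw(st[3]-st[2]))
f("beater",onz(t,(178,227),.12),onz(s,(212,307),.12),tri((t,(178,227)),(s,(212,307))))
f("jar",onz(t,(181,139),.09)); print(bot.tip_extent)
E
```

```text
Traceback (most recent call last):
numpy._core._exceptions._UFuncNoLoopError: ufunc 'multiply' did not contain a loop with signature matching types (dtype('<U5'), dtype('float64')) -> None
```

```bash
python3 - <<'E'
from h import *
t=viewer.capture("top");s=viewer.capture("side")
k=10/3
T=lambda p:(225+p[0]/k,175+p[1]/k)
W=lambda p:(390+(p[0]-400)/k,210+p[1]/k)
S=lambda p:(210+p[0]/3.0075,220+(p[1]-300)/3)
f=lambda *a:print(*[x if isinstance(x,str) else np.round(x,4) for x in a])
bl,br,tr=[onz(t,T(p),.014) for p in [(35,205),(328,275),(370,100)]]
f("plate",bl,br,tr,np.linalg.norm(bl-br),np.linalg.norm(br-tr),"c",(bl+tr)/2,yaw(bl-br))
F=[onz(t,T(p),.084) for p in [(113,58),(198,80),(178,183),(85,158)]]
f("foot",np.mean(F,0),yaw(F[0]-F[1]),yaw(F[3]-F[2]))
a=[onz(s,S(p),z) for p,z in [((135,590),.0),((360,440),.014),((41,478),.014),((135,580),.014)]]
f("side plate",*a)
w=[onz(t,W(p),.128) for p in [(620,92),(672,85),(682,152),(622,160)]]
f("wedgetop",np.mean(w,0),yaw(w[0]-w[1]),"tri",tri((t,(464.7,246.6)),(s,(390.9,159.1))))
f("onz side",onz(s,(390.9,159.1),.128))
st=[onz(t,W(p),.053) for p in [(515,65),(648,55),(667,203),(535,223)]]
f("stand",np.array(st),yaw(st[0]-st[1]),yaw(st[3]-st[2]))
f("beater",onz(t,(178,227),.12),onz(s,(212,307),.12),tri((t,(178,227)),(s,(212,307))))
f("jar",onz(t,(181,139),.09)); print(bot.tip_extent)
E
```

```text
plate [0.5308 0.151  0.014 ] [ 0.4858 -0.021   0.014 ] [ 0.5893 -0.0482  0.014 ] 0.1778 0.1071 c [0.5601 0.0514 0.014 ] -14.6685
foot [0.5689 0.0786 0.084 ] -15.891 -16.3285
side plate [0.5335 0.1494 0.    ] [ 0.4822 -0.0201  0.014 ] [0.6327 0.1241 0.014 ] [0.5305 0.1507 0.014 ]
wedgetop [ 0.4924 -0.2629  0.128 ] 6.4609 tri [ 0.4915 -0.2635  0.128 ]
onz side [ 0.4905 -0.2642  0.128 ]
stand [[ 0.5322 -0.2124  0.053 ]
 [ 0.5363 -0.2879  0.053 ]
 [ 0.4526 -0.2942  0.053 ]
 [ 0.443  -0.2198  0.053 ]] 3.1053 7.3453
beater [0.5379 0.2316 0.12  ] [0.5336 0.2316 0.12  ] [0.5369 0.2313 0.1175]
jar [0.7051 0.2368 0.09  ]
0.0697
```

```bash
cat >> h.py <<'E'
from scipy.spatial.transform import Rotation as Ro
def goal(ang,pos):
    "tool down, tool x at world angle ang; print offset cm / rot deg from measured pose"
    s=bot.read_state();R=np.array(s["tcp_rot"]);a=np.radians(ang)
    G=np.array([[np.cos(a),np.sin(a),0],[np.sin(a),-np.cos(a),0],[0,0,-1]])
    print("off",np.round(100*R.T@(np.array(pos)-s["position"]),2).tolist(),"rot",np.round(Ro.from_matrix(R.T@G).as_rotvec(degrees=True),2).tolist(),
      "F",np.round(s["force"],2).tolist(),"t",s["time_s"],"op",round(s["opening"],3))
E
python3 -c "
from h import *
goal(6.5,[.4916,-.2598,.25])"
```

```text
off [-19.31, -35.04, 4.21] rot [-0.03, 0.03, -73.42] F [-0.16, 0.47, 0.14] t 0.3 op 1.003
```

Request:
arm_command([
  {"rot": [0,0,-73.4],"offset": [-19.3,-35,3],"gripper": 0.3},
  {"rot": [0,0,-73.4],"offset": [-19.3,-35,3],"gripper": 0.3},
  {"rot": [0,0,-73.4],"offset": [-19.3,-35,3],"gripper": 0.3},
  {"rot": [0,0,-73.4],"offset": [-19.3,-35,3],"gripper": 0.3},
  {"rot": [0,0,-73.4],"offset": [-19.3,-35,3],"gripper": 0.3},
  {"rot": [0,0,-73.4],"offset": [-19.3,-35,3],"gripper": 0.3},
  {"rot": [0,0,-73.4],"offset": [-19.3,-35,3],"gripper": 0.3},
  {"rot": [0,0,-73.4],"offset": [-19.3,-35,3],"gripper": 0.3},
])

```text
time_s: 1.1
position: [0.4919, -0.2592, 0.2624]
tcp_rot: [[0.999, 0.038, 0.0], [0.038, -0.999, -0.0], [0.0, 0.0, -1.0]]
force: [0.5, -1.4, -0.6]
opening: 0.701
```

Request:
arm_command([
  {"rot": [0,0,-4.7],"offset": [0,0,0],"gripper": 0.3},
  {"rot": [0,0,-4.7],"offset": [0,0,0],"gripper": 0.3},
  {"rot": [0,0,-4.7],"offset": [0,0,0],"gripper": 0.3},
])

```text
time_s: 1.4
position: [0.4908, -0.2611, 0.2624]
tcp_rot: [[0.994, 0.112, 0.0], [0.112, -0.994, -0.0], [-0.0, 0.0, -1.0]]
force: [-0.3, -1.2, -0.2]
opening: 0.699
```

```bash
python3 -c "
from h import *
goal(6.5,[.4916,-.2598,.144])
c=viewer.capture('wrist');cv2.imwrite('pics/w1.png',c['frame'][:,:,::-1])
print(c['fx'],c['cx'],c['cy'],np.round(c['view'],3).tolist())
print(proj(c,[.4922,-.2632,.128]))"
```

```text
off [0.09, -0.13, 11.84] rot [0.02, 0.0, -0.07] F [-0.3, -1.19, -0.18] t 1.4 op 0.699
416.32904405057167 320.40656649915593 238.13747206440962 [[0.994, 0.112, -0.0, -0.459], [0.107, -0.951, 0.29, -0.327], [0.032, -0.289, -0.957, 0.271], [0.0, 0.0, 0.0, 1.0]]
[322.38587537 260.2190213 ]
```

View pics/w1.png

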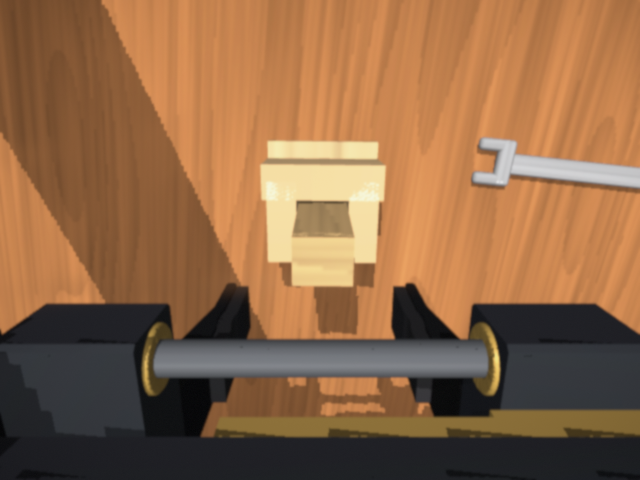

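The wrist view shows the wedge top centred at (323,260), which matches the prediction of (322,260), and its sides are square to the fingers. Next: descend and grip.

Request:
arm_command([
  {"rot": [0,0,0],"offset": [0.1,-0.1,4],"gripper": 0.3},
  {"rot": [0,0,0],"offset": [0.1,-0.1,8],"gripper": 0.3},
  {"rot": [0,0,0],"offset": [0.1,-0.1,11.8],"gripper": 0.3},
  {"rot": [0,0,0],"offset": [0.1,-0.1,11.8],"gripper": 0.3},
  {"rot": [0,0,0],"offset": [0.1,-0.1,11.8],"gripper": 1},
  {"rot": [0,0,0],"offset": [0.1,-0.1,11.8],"gripper": 1},
  {"rot": [0,0,0],"offset": [0.1,-0.1,11.8],"gripper": 1},
  {"rot": [0,0,0],"offset": [0.1,-0.1,11.8],"gripper": 1},
])

```text
time_s: 2.25
position: [0.4924, -0.2604, 0.1461]
tcp_rot: [[0.994, 0.114, 0.003], [0.114, -0.994, -0.002], [0.002, 0.003, -1.0]]
force: [0.1, -0.1, 0.4]
opening: 0.422
```

Request:
arm_command([
  {"rot": [0,0,0],"offset": [0,0,0],"gripper": 1},
  {"rot": [0,0,0],"offset": [0,0,-4],"gripper": 1},
  {"rot": [0,0,0],"offset": [0,0,-8],"gripper": 1},
  {"rot": [0,0,0],"offset": [0,0,-12],"gripper": 1},
  {"rot": [0,0,0],"offset": [0,0,-14],"gripper": 1},
  {"rot": [0,0,0],"offset": [0,0,-14],"gripper": 1},
])

```text
time_s: 2.85
position: [0.4931, -0.2606, 0.2881]
tcp_rot: [[0.993, 0.114, 0.006], [0.114, -0.993, -0.005], [0.006, 0.006, -1.0]]
force: [0.6, -0.7, -0.6]
opening: 0.41
```

```bash
python3 -c "
from h import *
goal(-14.9,[.5575,.0418,.285])"
```

```text
off [9.85, -29.31, 0.19] rot [0.27, -0.39, 21.45] F [0.6, -0.71, -0.62] t 2.85 op 0.41
```

Request:
arm_command([
  {"rot": [0.3,-0.4,21.4],"offset": [9.8,-29.3,0],"gripper": 1},
  {"rot": [0.3,-0.4,21.4],"offset": [9.8,-29.3,0],"gripper": 1},
  {"rot": [0.3,-0.4,21.4],"offset": [9.8,-29.3,0],"gripper": 1},
  {"rot": [0.3,-0.4,21.4],"offset": [9.8,-29.3,0],"gripper": 1},
  {"rot": [0.3,-0.4,21.4],"offset": [9.8,-29.3,0],"gripper": 1},
  {"rot": [0.3,-0.4,21.4],"offset": [9.8,-29.3,0],"gripper": 1},
  {"rot": [0.3,-0.4,21.4],"offset": [9.8,-29.3,0],"gripper": 1},
  {"rot": [0.3,-0.4,21.4],"offset": [9.8,-29.3,0],"gripper": 1},
])

```text
time_s: 3.65
position: [0.555, 0.045, 0.2828]
tcp_rot: [[0.968, -0.252, -0.009], [-0.252, -0.968, 0.006], [-0.011, -0.004, -1.0]]
force: [-0.0, 0.0, -0.4]
opening: 0.412
```

```bash
python3 -c "
from h import *
goal(-14.9,[.5575,.0418,.285])
c=viewer.capture('wrist');cv2.imwrite('pics/w2.png',c['frame'][:,:,::-1])
s=viewer.capture('side');cv2.imwrite('pics/s2.png',cv2.resize(s['frame'][130:330,190:400,::-1],None,fx=3,fy=3,interpolation=cv2.INTER_CUBIC))
"
```

```text
off [0.32, 0.25, -0.22] rot [-0.2, 0.6, 0.29] F [-0.04, 0.02, -0.35] t 3.65 op 0.412
```

View pics/w2.png

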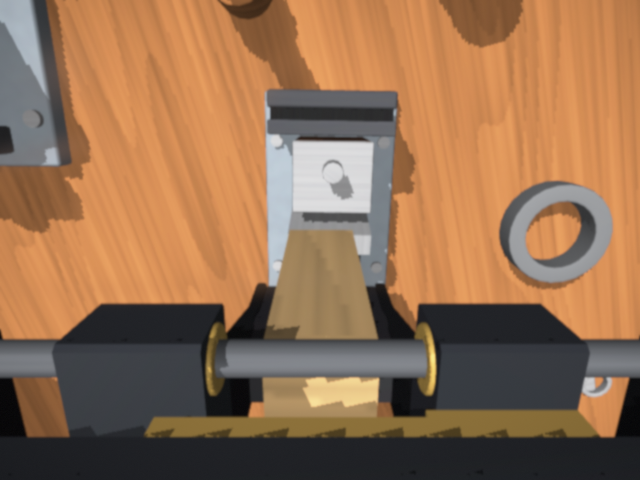

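View pics/s2.png

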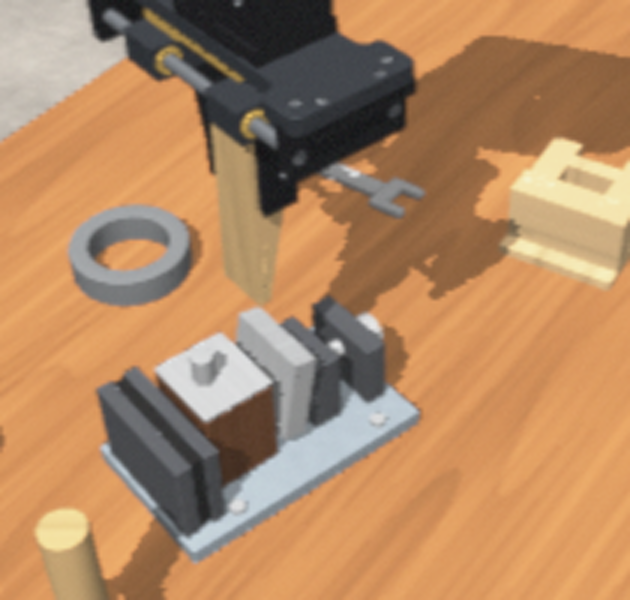

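```bash
python3 - <<'E'
from h import *
c=viewer.capture('wrist');s=viewer.capture('side')
S=lambda p:(190+p[0]/3,130+p[1]/3)
Ry=Ro.from_euler('z',-14.9,degrees=True).as_matrix();C=np.array([.56,.0514,0])
f=lambda n,P:print(n,np.round(P*1000,1),"clamp",np.round(1000*Ry.T@(P-C),1))
f("tipA",tri((c,(289,231)),(s,S((262,302))))); f("tipB",tri((c,(354,231)),(s,S((228,282)))))
for p in [(289,231),(354,231)]: f("tip z.145",onz(c,p,.145))
for p in [(294,140),(372,140),(372,213),(293,213)]: f("foot w",onz(c,p,.084))
for p in [(158,370),(222,335),(275,382),(208,420)]: f("foot s",onz(s,S(p),.084))
for p in [(358,231),(371,231),(371,253)]: f("jaw w",onz(c,p,.089))
for p in [(238,318),(290,372)]: f("jaw s",onz(s,S(p),.089))
for p in [(267,92),(396,92),(267,133),(396,133)]: f("fence w",onz(c,p,.076))
for p in [(123,373),(208,460)]: f("fence s",onz(s,S(p),.076))
for p in [(268,283),(386,283)]: f("plate w",onz(c,p,.014))
E
```

```text
tipA [539.8  60.8 144.8] clamp [-21.9   3.9 144.8]
tipB [576.3  48.1 132. ] clamp [ 16.6   1.  132. ]
tip z.145 [540.1  61.2 145. ] clamp [-21.8   4.4 145. ]
tip z.145 [576.2  51.7 145. ] clamp [ 15.6   4.5 145. ]
foot w [551.7 107.1  84. ] clamp [-22.4  51.7  84. ]
foot w [603.1  93.6  84. ] clamp [30.8 51.8 84. ]
foot w [591.8  43.8  84. ] clamp [32.7  0.8 84. ]
foot w [537.   58.1  84. ] clamp [-24.    0.6  84. ]
foot s [597.5  96.   84. ] clamp [24.7 52.7 84. ]
foot s [584.7  50.5  84. ] clamp [24.1  5.5 84. ]
foot s [532.5  63.2  84. ] clamp [-29.6   4.3  84. ]
foot s [546.  109.7  84. ] clamp [-28.5  52.8  84. ]
jaw w [579.   34.7  89. ] clamp [ 22.6 -11.2  89. ]
jaw w [587.9  32.4  89. ] clamp [ 31.9 -11.2  89. ]
jaw w [584.2  16.2  89. ] clamp [ 32.5 -27.8  89. ]
jaw s [582.6  36.7  89. ] clamp [25.6 -8.4 89. ]
jaw s [527.  55.  89.] clamp [-32.8  -5.   89. ]
fence w [541.9 142.1  76. ] clamp [-40.8  83.   76. ]
fence w [626.6 119.7  76. ] clamp [46.8 83.1 76. ]
fence w [534.  116.2  76. ] clamp [-41.8  56.   76. ]
fence w [621.   93.2  76. ] clamp [48.2 56.1 76. ]
fence s [619.4 105.1  76. ] clamp [43.6 67.2 76. ]
fence s [531.2 128.4  76. ] clamp [-47.6  67.   76. ]
plate w [486.3 -15.2  14. ] clamp [-54.  -83.3  14. ]
plate w [593.3 -43.1  14. ] clamp [ 56.4 -82.7  14. ]
```

Wrist view: the wedge tip edge is at row 231, cols 289–354, the foot top at rows 140–213, cols 293–372, and the jaw top's slot edge near row 231. The wedge is a few mm off toward −x and +y of the slot, so I'll shift it, lower it to just above the jaw and look again.

Request:
arm_command([
  {"rot": [-0.2,0.6,0.3],"offset": [0.5,0.4,2],"gripper": 1},
  {"rot": [-0.2,0.6,0.3],"offset": [0.5,0.4,4],"gripper": 1},
  {"rot": [-0.2,0.6,0.3],"offset": [0.5,0.4,4.7],"gripper": 1},
  {"rot": [-0.2,0.6,0.3],"offset": [0.5,0.4,4.7],"gripper": 1},
  {"rot": [-0.2,0.6,0.3],"offset": [0.5,0.4,4.7],"gripper": 1},
])

```text
time_s: 4.35
position: [0.5596, 0.0368, 0.2377]
tcp_rot: [[0.965, -0.263, 0.003], [-0.263, -0.965, -0.001], [0.003, -0.0, -1.0]]
force: [0.3, -0.6, -0.5]
opening: 0.407
```

```bash
python3 -c "
from h import *
goal(-14.9,[.56,.0414,.25])
c=viewer.capture('wrist');s=viewer.capture('side')
a=cv2.resize(c['frame'][120:320,240:400],(400,500),interpolation=cv2.INTER_CUBIC)
b=cv2.resize(s['frame'][180:320,225:335],(393,500),interpolation=cv2.INTER_CUBIC)
cv2.imwrite('pics/m3.png',np.hstack([a,b])[:,:,::-1])
"
```

```text
off [-0.08, -0.45, -1.23] rot [-0.02, -0.19, -0.34] F [0.28, -0.56, -0.47] t 4.35 op 0.407
```

View pics/m3.png

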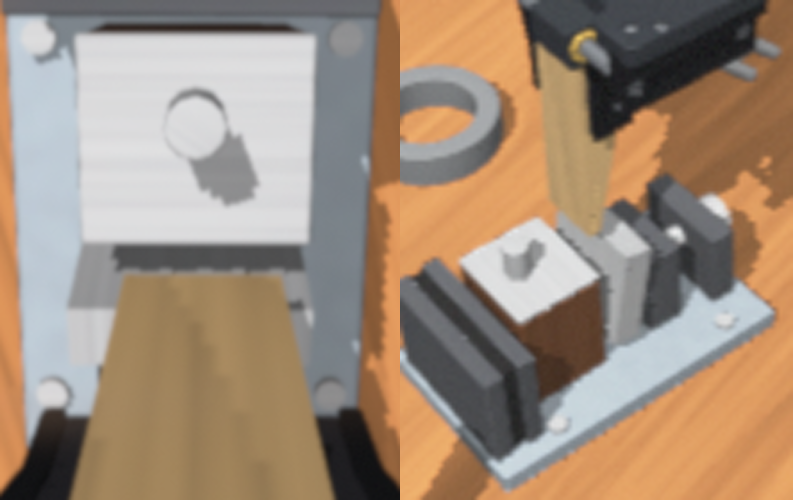

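```bash
python3 - <<'E'
from h import *
c=viewer.capture('wrist');s=viewer.capture('side')
S=lambda p:(225+(p[0]-400)/3.573,180+p[1]/3.571)
Wr=lambda p:(240+p[0]/2.5,120+p[1]/2.5)
Ry=Ro.from_euler('z',-15.0,degrees=True).as_matrix();C=np.array([.56,.0514,0])
f=lambda n,P:print(n,"clamp",np.round(1000*Ry.T@(P-C),1))
for p in [(122,272),(282,272)]: f("tip w",onz(c,Wr(p),.100))
for p in [(80,243),(307,243)]: f("foot w",onz(c,Wr(p),.084))
f("jaw w",onz(c,Wr((68,307)),.089))
for p in [(552,208),(584,232)]: f("tip s",onz(s,S(p),.100))
for p in [(537,218),(605,275)]: f("foot s",onz(s,S(p),.084))
for p in [(618,257),(555,210)]: f("jaw s",onz(s,S(p),.089))
E
```

```text
tip w clamp [-13.9   2.  100. ]
tip w clamp [ 22.9   1.8 100. ]
foot w clamp [-25.1   4.9  84. ]
foot w clamp [30.2  4.7 84. ]
jaw w clamp [-28.   -9.8  89. ]
tip s clamp [ 13.2   3.6 100. ]
tip s clamp [-11.5   1.3 100. ]
foot s clamp [26.3  5.5 84. ]
foot s clamp [-29.8   2.8  84. ]
jaw s clamp [-28.   -7.2  89. ]
jaw s clamp [20.6 -2.6 89. ]
```

In the wrist view the slot is about 14.6 mm wide and the thin end sits in it with about 3 mm clearance each side. Lowering now.

Request:
arm_command([
  {"rot": [0,0,0],"offset": [-0.1,0,1],"gripper": 1},
  {"rot": [0,0,0],"offset": [-0.1,-0.05,1.8],"gripper": 1},
  {"rot": [0,0,0],"offset": [-0.1,-0.1,2.4],"gripper": 1},
  {"rot": [0,0,0],"offset": [-0.1,-0.1,2.8],"gripper": 1},
  {"rot": [0,0,0],"offset": [-0.1,-0.1,2.8],"gripper": 1},
])

```text
time_s: 5.05
position: [0.5582, 0.039, 0.2083]
tcp_rot: [[0.965, -0.261, 0.001], [-0.261, -0.965, -0.0], [0.001, -0.0, -1.0]]
force: [-0.6, -0.2, -0.7]
opening: 0.412
```

Request:
arm_command([
  {"rot": [0,0,0],"offset": [0,-0.05,0.3],"gripper": 1},
  {"rot": [0,0,0],"offset": [0,-0.1,0.6],"gripper": 1},
  {"rot": [0,0,0],"offset": [0,-0.1,0.6],"gripper": 1},
])

```text
time_s: 5.35
position: [0.5588, 0.0399, 0.203]
tcp_rot: [[0.965, -0.262, 0.002], [-0.262, -0.965, -0.0], [0.002, -0.0, -1.0]]
force: [-1.0, -0.3, -0.9]
opening: 0.413
```

Request:
arm_command([
  {"rot": [0,0,0],"offset": [0,0,0.3],"gripper": 1},
  {"rot": [0,0,0],"offset": [0,0,0.5],"gripper": 1},
  {"rot": [0,0,0],"offset": [0,0,0.5],"gripper": 1},
])

```text
time_s: 5.65
position: [0.559, 0.04, 0.1981]
tcp_rot: [[0.965, -0.262, 0.003], [-0.262, -0.965, 0.0], [0.003, -0.001, -1.0]]
force: [-0.1, 0.0, -1.4]
opening: 0.41
```

```bash
python3 -c "
from h import *
goal(-14.9,[.56,.0414,.25])
c=viewer.capture('wrist');s=viewer.capture('side')
a=cv2.resize(c['frame'][120:320,240:400],(400,500),interpolation=cv2.INTER_CUBIC)
b=cv2.resize(s['frame'][180:320,225:335],(393,500),interpolation=cv2.INTER_CUBIC)
cv2.imwrite('pics/m4.png',np.hstack([a,b])[:,:,::-1])
"
```

```text
off [0.07, -0.17, -5.19] rot [-0.05, -0.16, -0.29] F [-0.06, 0.01, -1.38] t 5.65 op 0.41
```

View pics/m4.png

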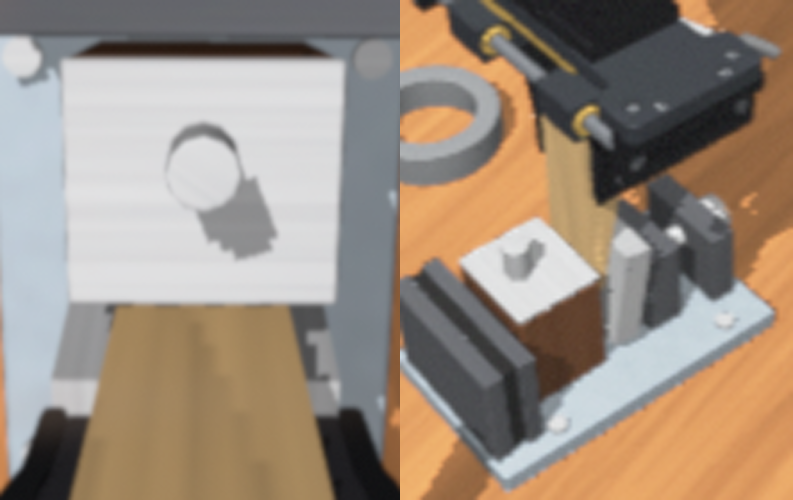

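The wedge is well in the slot (tip below the jaw top, flat face beside the foot). Letting go.

Request:
arm_command([
  {"rot": [0,0,0],"offset": [0,0,0],"gripper": 0.4},
  {"rot": [0,0,0],"offset": [0,0,0],"gripper": 0.3},
  {"rot": [0,0,0],"offset": [0,0,0],"gripper": 0.3},
  {"rot": [0,0,0],"offset": [0,0,0],"gripper": 0.3},
  {"rot": [0,0,0],"offset": [0,0,0],"gripper": 0.3},
  {"rot": [0,0,0],"offset": [0,0,0],"gripper": 0.3},
])

```text
time_s: 6.35
position: [0.5589, 0.0398, 0.1983]
tcp_rot: [[0.965, -0.262, 0.003], [-0.262, -0.965, -0.0], [0.003, -0.0, -1.0]]
force: [-0.2, 0.2, 0.5]
opening: 0.692
```

Request:
arm_command([
  {"rot": [0,0,0],"offset": [0,0,-3],"gripper": 0.3},
  {"rot": [0,0,0],"offset": [0,0,-7],"gripper": 0.3},
  {"rot": [0,0,0],"offset": [0,0,-11],"gripper": 0.3},
  {"rot": [0,0,0],"offset": [0,0,-12],"gripper": 0.3},
  {"rot": [0,0,0],"offset": [0,0,-12],"gripper": 0.3},
])

```text
time_s: 6.85
position: [0.5594, 0.0398, 0.3202]
tcp_rot: [[0.965, -0.262, 0.007], [-0.262, -0.965, -0.001], [0.007, -0.001, -1.0]]
force: [0.5, -0.3, 0.4]
opening: 0.698
```

```bash
python3 -c "
from h import *
goal(-14.9,[.537,.2315,.25])
c=viewer.capture('wrist');s=viewer.capture('side');t=viewer.capture('top')
a=cv2.resize(c['frame'][100:340,200:440],(400,400),interpolation=cv2.INTER_CUBIC)
b=cv2.resize(s['frame'][190:370,190:370],(400,400),interpolation=cv2.INTER_CUBIC)
cv2.imwrite('pics/m5.png',np.hstack([a,b])[:,:,::-1])
"
```

```text
off [-7.22, -17.91, 6.99] rot [-0.05, -0.42, -0.26] F [0.55, -0.27, 0.45] t 6.85 op 0.698
```

View pics/m5.png

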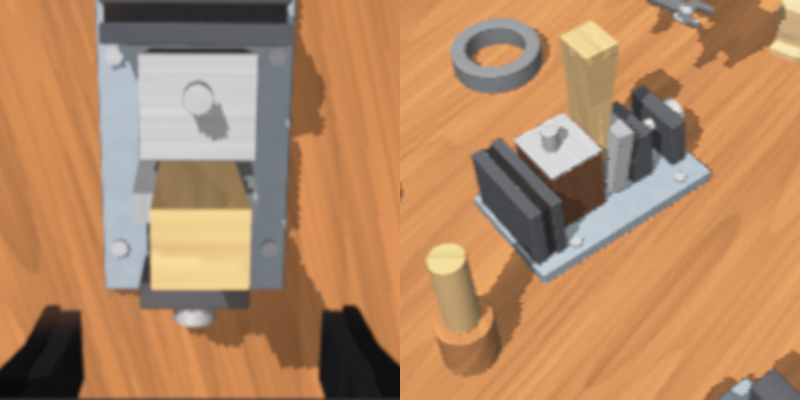

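The wedge stands upright and free in the slot: its top is at (200,249) in the wrist crop and (590,41) in the side crop, and the foot is still upright.

```bash
python3 - <<'E'
from h import *
c=viewer.capture('wrist');s=viewer.capture('side');t=viewer.capture('top')
w=tri((c,(320.3,249.4)),(s,(275.5,208.5)))
Ry=Ro.from_euler('z',-15.0,degrees=True).as_matrix();C=np.array([.56,.0514,0])
print("wedge top",np.round(w,4),np.round(1000*Ry.T@(w-C),1))
cr=[onz(c,(200+x/1.667,100+y/1.667),w[2]) for x,y in [(152,208),(250,208),(250,290),(150,290)]]
print("sizes",np.linalg.norm(cr[0]-cr[1]),np.linalg.norm(cr[1]-cr[2]),yaw(cr[1]-cr[2]))
print("beater",tri((t,(178,227)),(s,(211.2,306.1))))
goal(-15,[.537,.2315,.22])
E
```

```text
wedge top [0.5574 0.0408 0.1726] [  0.2 -10.9 172.6]
sizes 0.03445847527466774 0.030941924466919703 -14.00010064100192
beater [0.5372363  0.2311808  0.11929702]
off [-7.01, -17.95, 9.64] rot [0.01, 0.07, -0.17] F [-0.04, -0.56, 0.57] t 7.15 op 0.701
```

Request:
arm_command([
  {"rot": [0,0,0],"offset": [-7,-17.9,0],"gripper": 0.3},
  {"rot": [0,0,0],"offset": [-7,-17.9,0],"gripper": 0.3},
  {"rot": [0,0,0],"offset": [-7,-17.9,0],"gripper": 0.3},
  {"rot": [0,0,0],"offset": [-7,-17.9,0],"gripper": 0.3},
  {"rot": [0,0,0],"offset": [-7,-17.9,4],"gripper": 0.3},
  {"rot": [0,0,0],"offset": [-7,-17.9,7],"gripper": 0.3},
  {"rot": [0,0,0],"offset": [-7,-17.9,7],"gripper": 0.3},
  {"rot": [0,0,0],"offset": [-7,-17.9,7],"gripper": 0.3},
])

```text
time_s: 7.95
position: [0.5379, 0.2308, 0.2474]
tcp_rot: [[0.965, -0.262, 0.0], [-0.262, -0.965, -0.001], [0.001, 0.001, -1.0]]
force: [0.5, 0.0, 0.3]
opening: 0.705
```

```bash
python3 - <<'E'
from h import *
goal(-15,[.5372,.2313,.125])
c=viewer.capture('wrist');f=c['frame']
cv2.imwrite('pics/m6.png',f[100:400,200:440,::-1])
print(proj(c,[.5372,.2313,.12]),proj(c,[.5372,.2313,.045]))
hsv=cv2.cvtColor(f,cv2.COLOR_RGB2HSV)
E
```

```text
off [-0.09, -0.04, 12.24] rot [0.04, -0.04, -0.17] F [0.55, 0.01, 0.26] t 7.95 op 0.705
[318.74890899 260.16355832] [319.0737403  225.17343462]
```

View pics/m6.png

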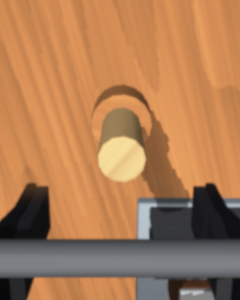

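The handle top is centred at (321,260), about 1 mm from the prediction. Descend and grip.

Request:
arm_command([
  {"rot": [0,0,0],"offset": [0,0,4],"gripper": 0.3},
  {"rot": [0,0,0],"offset": [0,0,8],"gripper": 0.3},
  {"rot": [0,0,0],"offset": [0,0,11],"gripper": 0.3},
  {"rot": [0,0,0],"offset": [0,0,12.1],"gripper": 0.3},
  {"rot": [0,0,0],"offset": [0,0,12.1],"gripper": 0.3},
  {"rot": [0,0,0],"offset": [0,0,12.1],"gripper": 1},
  {"rot": [0,0,0],"offset": [0,0,12.1],"gripper": 1},
  {"rot": [0,0,0],"offset": [0,0,12.1],"gripper": 1},
])

```text
time_s: 8.8
position: [0.5394, 0.2311, 0.1289]
tcp_rot: [[0.965, -0.262, 0.006], [-0.262, -0.965, 0.0], [0.006, -0.002, -1.0]]
force: [-0.1, -0.5, -0.1]
opening: 0.509
```

Request:
arm_command([
  {"rot": [0,0,0],"offset": [0,0,0],"gripper": 1},
  {"rot": [0,0,0],"offset": [0,0,0],"gripper": 1},
  {"rot": [0,0,0],"offset": [0,0,0],"gripper": 1},
])

```text
time_s: 9.1
position: [0.5385, 0.231, 0.1277]
tcp_rot: [[0.965, -0.262, 0.003], [-0.262, -0.965, -0.0], [0.003, -0.001, -1.0]]
force: [0.1, 0.2, 3.8]
opening: 0.313
```

Request:
arm_command([
  {"rot": [0,0,0],"offset": [0,0,-4],"gripper": 1},
  {"rot": [0,0,0],"offset": [0,0,-8],"gripper": 1},
  {"rot": [0,0,0],"offset": [0,0,-12],"gripper": 1},
  {"rot": [0,0,0],"offset": [0,0,-15],"gripper": 1},
  {"rot": [0,0,0],"offset": [0,0,-15],"gripper": 1},
])

```text
time_s: 9.6
position: [0.54, 0.2315, 0.2812]
tcp_rot: [[0.965, -0.261, 0.012], [-0.261, -0.965, 0.002], [0.011, -0.005, -1.0]]
force: [0.9, -0.1, -3.4]
opening: 0.312
```

```bash
python3 - <<'E'
from h import *
goal(-15,[.5577,.0423,.33])
s=viewer.capture('side');print(proj(s,[.5374,.2313,.2]))
E
```

```text
off [6.71, 17.78, -4.89] rot [-0.27, -0.62, -0.16] F [0.87, -0.14, -3.41] t 9.6 op 0.312
[200.72726453 271.57016471]
```

Beater held (opening 27 mm, about 3.5 N weight). Carry it over the wedge.

Request:
arm_command([
  {"rot": [-0.2,-0.6,0],"offset": [0,0,-4.9],"gripper": 1},
  {"rot": [-0.2,-0.6,0],"offset": [6.7,17.8,-4.9],"gripper": 1},
  {"rot": [-0.2,-0.6,0],"offset": [6.7,17.8,-4.9],"gripper": 1},
  {"rot": [-0.2,-0.6,0],"offset": [6.7,17.8,-4.9],"gripper": 1},
  {"rot": [-0.2,-0.6,0],"offset": [6.7,17.8,-4.9],"gripper": 1},
  {"rot": [-0.2,-0.6,0],"offset": [6.7,17.8,-4.9],"gripper": 1},
  {"rot": [-0.2,-0.6,0],"offset": [6.7,17.8,-4.9],"gripper": 1},
])

```text
time_s: 10.35
position: [0.5548, 0.0407, 0.3234]
tcp_rot: [[0.964, -0.264, -0.014], [-0.264, -0.964, 0.0], [-0.014, 0.003, -1.0]]
force: [-0.1, 1.1, -2.8]
opening: 0.318
```

```bash
python3 - <<'E'
from h import *
goal(-15,[.5577,.0423,.305])
s=viewer.capture('side')
b=cv2.resize(s['frame'][60:320,170:430],(600,600),interpolation=cv2.INTER_CUBIC)
cv2.imwrite('pics/m7.png',b[:,:,::-1])
E
```

```text
off [0.26, -0.24, 1.84] rot [0.19, 0.79, -0.33] F [-0.05, 1.12, -2.84] t 10.35 op 0.318
```

View pics/m7.png

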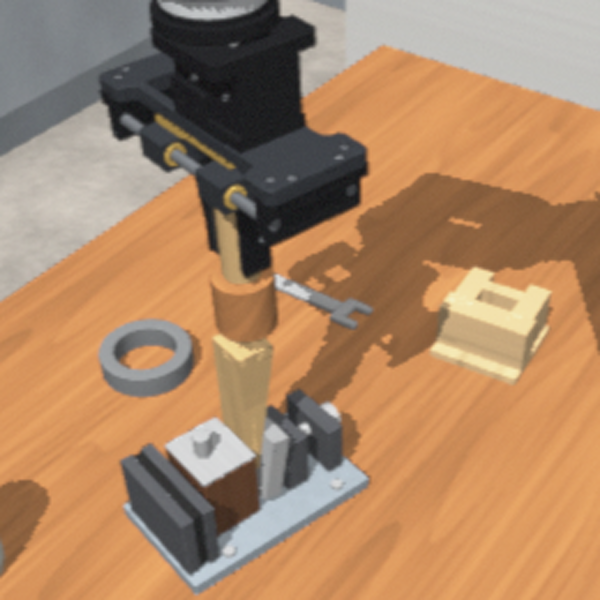

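The beater hangs right over the wedge top (side crop: head at (245,305), wedge top at (243,348)). Now lower slowly, watching the force.

Request:
arm_command([
  {"rot": [0.2,0.7,-0.3],"offset": [0.2,-0.2,0],"gripper": 1},
  {"rot": [0.2,0.7,-0.3],"offset": [0.2,-0.2,0.6],"gripper": 1},
  {"rot": [0.2,0.7,-0.3],"offset": [0.2,-0.2,1.2],"gripper": 1},
  {"rot": [0.2,0.7,-0.3],"offset": [0.2,-0.2,1.5],"gripper": 1},
  {"rot": [0.2,0.7,-0.3],"offset": [0.2,-0.2,1.7],"gripper": 1},
  {"rot": [0.2,0.7,-0.3],"offset": [0.2,-0.2,1.7],"gripper": 1},
])

```text
time_s: 11.0
position: [0.5581, 0.0432, 0.3088]
tcp_rot: [[0.967, -0.256, 0.004], [-0.256, -0.967, -0.001], [0.004, -0.0, -1.0]]
force: [0.2, 0.2, -3.9]
opening: 0.314
```

Request:
arm_command([
  {"rot": [0,0,0],"offset": [0,0,0.1],"gripper": 1},
  {"rot": [0,0,0],"offset": [0,0,0.2],"gripper": 1},
  {"rot": [0,0,0],"offset": [0,0,0.3],"gripper": 1},
  {"rot": [0,0,0],"offset": [0,0,0.4],"gripper": 1},
  {"rot": [0,0,0],"offset": [0,0,0.5],"gripper": 1},
  {"rot": [0,0,0],"offset": [0,0,0.6],"gripper": 1},
])

```text
time_s: 11.6
position: [0.5583, 0.043, 0.3032]
tcp_rot: [[0.966, -0.257, 0.004], [-0.257, -0.966, -0.001], [0.004, -0.0, -1.0]]
force: [-0.6, 0.4, -3.6]
opening: 0.314
```

Request:
arm_command([
  {"rot": [0,0,0],"offset": [0,0,0.1],"gripper": 1},
  {"rot": [0,0,0],"offset": [0,0,0.2],"gripper": 1},
  {"rot": [0,0,0],"offset": [0,0,0.3],"gripper": 1},
  {"rot": [0,0,0],"offset": [0,0,0.4],"gripper": 1},
  {"rot": [0,0,0],"offset": [0,0,0.5],"gripper": 1},
])

```text
time_s: 12.1
position: [0.5585, 0.0432, 0.2985]
tcp_rot: [[0.966, -0.257, 0.005], [-0.257, -0.966, -0.0], [0.005, -0.001, -1.0]]
force: [0.6, 1.0, -0.1]
opening: 0.317
```

Request:
arm_command([
  {"rot": [0,0,0],"offset": [0,0,0.1],"gripper": 1},
  {"rot": [0,0,0],"offset": [0,0,0.2],"gripper": 1},
  {"rot": [0,0,0],"offset": [0,0,0.3],"gripper": 1},
])

```text
time_s: 12.4
position: [0.5585, 0.0433, 0.2953]
tcp_rot: [[0.966, -0.257, 0.005], [-0.257, -0.966, -0.0], [0.005, -0.001, -1.0]]
force: [-0.0, 2.7, 0.2]
opening: 0.317
```

Request:
arm_command([
  {"rot": [0,0,0],"offset": [0,0,0.1],"gripper": 1},
  {"rot": [0,0,0],"offset": [0,0,0.2],"gripper": 1},
  {"rot": [0,0,0],"offset": [0,0,0.3],"gripper": 1},
])

```text
time_s: 12.7
position: [0.5582, 0.0428, 0.292]
tcp_rot: [[0.967, -0.257, 0.004], [-0.257, -0.967, -0.001], [0.004, 0.0, -1.0]]
force: [-1.0, 0.2, -1.6]
opening: 0.316
```

Request:
arm_command([
  {"rot": [0,0,0],"offset": [0,0,0.1],"gripper": 1},
  {"rot": [0,0,0],"offset": [0,0,0.2],"gripper": 1},
  {"rot": [0,0,0],"offset": [0,0,0.3],"gripper": 1},
])

```text
time_s: 13.0
position: [0.5585, 0.0431, 0.2893]
tcp_rot: [[0.966, -0.257, 0.005], [-0.257, -0.966, -0.001], [0.005, -0.001, -1.0]]
force: [0.6, 1.5, -0.4]
opening: 0.315
```

Request:
arm_command([
  {"rot": [0,0,0],"offset": [0,0,0.1],"gripper": 1},
  {"rot": [0,0,0],"offset": [0,0,0.2],"gripper": 1},
  {"rot": [0,0,0],"offset": [0,0,0.3],"gripper": 1},
])

```text
time_s: 13.3
position: [0.5586, 0.0433, 0.2864]
tcp_rot: [[0.966, -0.257, 0.005], [-0.257, -0.966, -0.0], [0.005, -0.001, -1.0]]
force: [-0.5, 1.5, 0.4]
opening: 0.312
```

Request:
arm_command([
  {"rot": [0,0,0],"offset": [0,0,0.1],"gripper": 1},
  {"rot": [0,0,0],"offset": [0,0,0.2],"gripper": 1},
])

```text
time_s: 13.5
position: [0.5584, 0.043, 0.2842]
tcp_rot: [[0.967, -0.257, 0.005], [-0.257, -0.967, -0.001], [0.005, -0.0, -1.0]]
force: [0.7, 2.0, 0.8]
opening: 0.314
```

Request:
arm_command([
  {"rot": [0,0,0],"offset": [0,0,0.1],"gripper": 1},
  {"rot": [0,0,0],"offset": [0,0,0.2],"gripper": 1},
])

```text
time_s: 13.7
position: [0.5587, 0.0431, 0.2828]
tcp_rot: [[0.966, -0.257, 0.005], [-0.257, -0.967, -0.001], [0.005, -0.001, -1.0]]
force: [-0.9, 2.7, 4.4]
opening: 0.317
```

Request:
arm_command([
  {"rot": [0,0,0],"offset": [0,0,0.1],"gripper": 1},
  {"rot": [0,0,0],"offset": [0,0,0.2],"gripper": 1},
])

```text
time_s: 13.9
position: [0.559, 0.0432, 0.2816]
tcp_rot: [[0.966, -0.257, 0.007], [-0.257, -0.966, -0.0], [0.007, -0.001, -1.0]]
force: [0.2, 3.8, 9.2]
opening: 0.315
```

Request:
arm_command([
  {"rot": [0,0,0],"offset": [0,0,0.1],"gripper": 1},
  {"rot": [0,0,0],"offset": [0,0,0.2],"gripper": 1},
])

```text
time_s: 14.1
position: [0.5593, 0.0433, 0.2804]
tcp_rot: [[0.966, -0.257, 0.008], [-0.257, -0.967, -0.0], [0.008, -0.002, -1.0]]
force: [-1.2, 2.6, 12.7]
opening: 0.316
```

Request:
arm_command([
  {"rot": [0,0,0],"offset": [0,0,0.1],"gripper": 1},
  {"rot": [0,0,0],"offset": [0,0,0.2],"gripper": 1},
])

```text
time_s: 14.3
position: [0.5596, 0.0434, 0.2792]
tcp_rot: [[0.966, -0.257, 0.009], [-0.257, -0.966, -0.0], [0.009, -0.002, -1.0]]
force: [-1.5, 4.0, 16.3]
opening: 0.317
```

Request:
arm_command([
  {"rot": [0,0,0],"offset": [0,0,0.1],"gripper": 1},
  {"rot": [0,0,0],"offset": [0,0,0.2],"gripper": 1},
  {"rot": [0,0,0],"offset": [0,0,0.2],"gripper": 1},
])

```text
time_s: 14.6
position: [0.5599, 0.0435, 0.278]
tcp_rot: [[0.966, -0.257, 0.01], [-0.257, -0.966, -0.0], [0.01, -0.003, -1.0]]
force: [-2.2, 3.8, 19.1]
opening: 0.318
```

Request:
arm_command([
  {"rot": [0,0,0],"offset": [0,0,0.1],"gripper": 1},
  {"rot": [0,0,0],"offset": [0,0,0.15],"gripper": 1},
  {"rot": [0,0,0],"offset": [0,0,0.15],"gripper": 1},
])

```text
time_s: 14.9
position: [0.5601, 0.0435, 0.2773]
tcp_rot: [[0.966, -0.257, 0.011], [-0.257, -0.966, -0.0], [0.011, -0.003, -1.0]]
force: [-3.6, 4.2, 22.1]
opening: 0.313
```

Request:
arm_command([
  {"rot": [0,0,0],"offset": [0,0,-0.3],"gripper": 1},
  {"rot": [0,0,0],"offset": [0,0,-1],"gripper": 1},
  {"rot": [0,0,0],"offset": [0,0,-3],"gripper": 1},
  {"rot": [0,0,0],"offset": [0,0,-5],"gripper": 1},
  {"rot": [0,0,0],"offset": [0,0,-5],"gripper": 1},
  {"rot": [0,0,0],"offset": [0,0,-5],"gripper": 1},
])

```text
time_s: 15.5
position: [0.5576, 0.0427, 0.3217]
tcp_rot: [[0.966, -0.257, 0.003], [-0.257, -0.966, -0.001], [0.003, 0.0, -1.0]]
force: [-0.0, -0.0, -4.6]
opening: 0.314
```

```bash
python3 - <<'E'
from h import *
goal(-15,[.5385,.231,.31])
t=viewer.capture('top');s=viewer.capture('side')
b=cv2.resize(s['frame'][60:320,170:430],(400,400),interpolation=cv2.INTER_CUBIC)
a=cv2.resize(t['frame'][110:290,160:340],(400,400),interpolation=cv2.INTER_CUBIC)
cv2.imwrite('pics/m8.png',np.hstack([a,b])[:,:,::-1])
E
```

```text
off [-6.68, -17.7, 1.15] rot [0.03, -0.16, 0.13] F [-0.03, -0.03, -4.63] t 15.5 op 0.314
```

Request:
arm_command([
  {"rot": [0,0,0],"offset": [-6.7,-17.7,0],"gripper": 1},
  {"rot": [0,0,0],"offset": [-6.7,-17.7,0],"gripper": 1},
  {"rot": [0,0,0],"offset": [-6.7,-17.7,0],"gripper": 1},
  {"rot": [0,0,0],"offset": [-6.7,-17.7,0],"gripper": 1},
  {"rot": [0,0,0],"offset": [-6.7,-17.7,4],"gripper": 1},
  {"rot": [0,0,0],"offset": [-6.7,-17.7,8],"gripper": 1},
  {"rot": [0,0,0],"offset": [-6.7,-17.7,12],"gripper": 1},
  {"rot": [0,0,0],"offset": [-6.7,-17.7,16],"gripper": 1},
])

```text
time_s: 16.4
position: [0.5386, 0.2312, 0.1598]
tcp_rot: [[0.967, -0.256, 0.002], [-0.256, -0.967, -0.001], [0.003, 0.001, -1.0]]
force: [0.9, 0.3, -3.7]
opening: 0.315
```

Request:
arm_command([
  {"rot": [0,0,0],"offset": [0,0,0],"gripper": 1},
  {"rot": [0,0,0],"offset": [0,0,0.5],"gripper": 1},
  {"rot": [0,0,0],"offset": [0,0,1],"gripper": 1},
  {"rot": [0,0,0],"offset": [0,0,1.5],"gripper": 1},
  {"rot": [0,0,0],"offset": [0,0,1.5],"gripper": 1},
  {"rot": [0,0,0],"offset": [0,0,1.5],"gripper": 1},
])

```text
time_s: 17.0
position: [0.54, 0.2312, 0.1485]
tcp_rot: [[0.967, -0.257, 0.006], [-0.257, -0.967, -0.0], [0.006, -0.001, -1.0]]
force: [0.1, 0.2, -2.8]
opening: 0.317
```

```bash
python3 -c "
from h import *
goal(-15,[.5385,.231,.1277]); print(bot.read_state()['position'])"
```

```text
off [-0.15, 0.06, 2.08] rot [-0.07, -0.34, 0.13] F [0.14, 0.24, -2.85] t 17.0 op 0.317
[0.54002747 0.23121952 0.14850161]
```

Request:
arm_command([
  {"rot": [0,0,0],"offset": [0,0,0.6],"gripper": 1},
  {"rot": [0,0,0],"offset": [0,0,1.1],"gripper": 1},
  {"rot": [0,0,0],"offset": [0,0,1.6],"gripper": 1},
  {"rot": [0,0,0],"offset": [0,0,1.7],"gripper": 1},
  {"rot": [0,0,0],"offset": [0,0,1.7],"gripper": 1},
])

```text
time_s: 17.5
position: [0.5394, 0.2311, 0.13]
tcp_rot: [[0.967, -0.257, 0.003], [-0.257, -0.967, -0.001], [0.003, 0.0, -1.0]]
force: [-0.2, -0.3, -4.8]
opening: 0.317
```

Request:
arm_command([
  {"rot": [0,0,0],"offset": [0,0,0.1],"gripper": 1},
  {"rot": [0,0,0],"offset": [0,0,0.2],"gripper": 1},
  {"rot": [0,0,0],"offset": [0,0,0.2],"gripper": 1},
])

```text
time_s: 17.8
position: [0.5397, 0.2311, 0.1285]
tcp_rot: [[0.967, -0.257, 0.004], [-0.257, -0.967, -0.001], [0.004, -0.0, -1.0]]
force: [0.8, -1.0, -4.3]
opening: 0.316
```

Request:
arm_command([
  {"rot": [0,0,0],"offset": [0,0,0.1],"gripper": 1},
  {"rot": [0,0,0],"offset": [0,0,0.2],"gripper": 1},
  {"rot": [0,0,0],"offset": [0,0,0.2],"gripper": 1},
])

```text
time_s: 18.1
position: [0.5399, 0.2312, 0.1277]
tcp_rot: [[0.967, -0.256, 0.005], [-0.256, -0.967, -0.001], [0.005, -0.001, -1.0]]
force: [-0.3, -1.5, 4.2]
opening: 0.313
```

Bench contact is at the same height as when it was picked up. Release and lift off.

Request:
arm_command([
  {"rot": [0,0,0],"offset": [0,0,0],"gripper": 0.6},
  {"rot": [0,0,0],"offset": [0,0,0],"gripper": 0.4},
  {"rot": [0,0,0],"offset": [0,0,0],"gripper": 0.3},
  {"rot": [0,0,0],"offset": [0,0,0],"gripper": 0.3},
  {"rot": [0,0,0],"offset": [0,0,0],"gripper": 0.3},
])

```text
time_s: 18.6
position: [0.5397, 0.2311, 0.1263]
tcp_rot: [[0.967, -0.257, 0.004], [-0.257, -0.967, -0.001], [0.004, -0.0, -1.0]]
force: [0.0, 0.6, 0.4]
opening: 0.655
```

Request:
arm_command([
  {"rot": [0,0,0],"offset": [0,0,-2],"gripper": 0.3},
  {"rot": [0,0,0],"offset": [0,0,-6],"gripper": 0.3},
  {"rot": [0,0,0],"offset": [0,0,-10],"gripper": 0.3},
  {"rot": [0,0,0],"offset": [0,0,-15],"gripper": 0.3},
  {"rot": [0,0,0],"offset": [0,0,-18],"gripper": 0.3},
  {"rot": [0,0,0],"offset": [0,0,-18],"gripper": 0.3},
  {"rot": [0,0,0],"offset": [0,0,-18],"gripper": 0.3},
])

```text
time_s: 19.3
position: [0.5387, 0.2312, 0.3069]
tcp_rot: [[0.967, -0.257, 0.005], [-0.257, -0.967, -0.001], [0.005, -0.001, -1.0]]
force: [-1.0, 0.6, -0.9]
opening: 0.698
```

```bash
python3 - <<'E'
from h import *
goal(-15,[.54,.231,.31])
s=viewer.capture('side');c=viewer.capture('wrist')
b=cv2.resize(s['frame'][190:370,190:370],(400,400),interpolation=cv2.INTER_CUBIC)
a=cv2.resize(c['frame'],(400,300))
a=np.vstack([a,np.zeros((100,400,3),np.uint8)])
cv2.imwrite('pics/m9.png',np.hstack([a,b])[:,:,::-1])
E
```

```text
off [0.13, -0.01, -0.31] rot [-0.04, -0.3, 0.14] F [-0.97, 0.56, -0.87] t 19.3 op 0.698
```

View pics/m9.png

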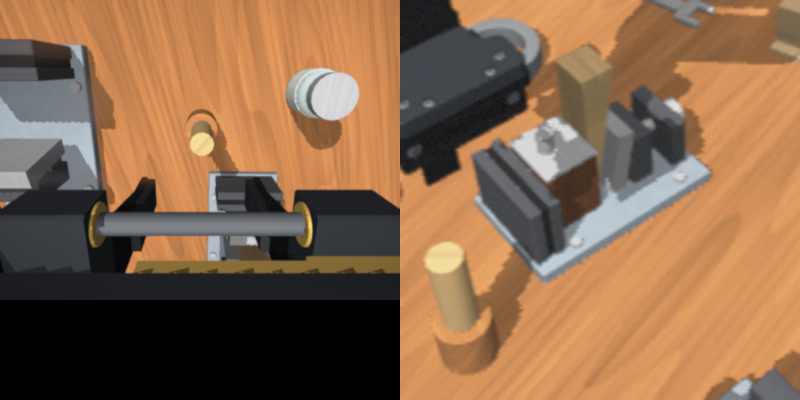

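The beater stands upright at (447,258), where it started. The wedge is upright and lower in the slot, the foot has moved to the fence, and the gripper is clear. Handing in.

```bash
python3 -c "
from rig import ticket
print(ticket.hand_in())"
```

```text
the job is handed in; nothing more can be done
None
```

I stood the wedge loose in the smaller clamp's slot and pressed it down with the beater. I then stood the beater back where it started and handed the job in at about 19 s; no verdict was reported.

- **Drive:** the wedge slid about 15 mm under only a few newtons. Resistance then rose steadily over the last 5 to 6 mm to about 26 N on the wedge, well under 40 N.
- **Last pictures:** the wedge was upright and lower in the slot, the foot had moved towards the fence, the beater was upright on the bench, and the gripper was open and clear. I never went near the jar, wrench or tape; I did not measure their positions again at the end.
- **Not measured directly:** the wedge's grip on the foot (over 12 N) and the foot's contact with the fence. I infer both from the force rise.
- **Disagreement:** the wrist and side cameras differed by about 4 mm in places on where the clamp was. I relied on the wrist view for the fit, and the wedge went in cleanly.

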